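Release a pinned roller carrier from a gauge fixture and send it down a gravity rail

TASK

The measured carrier is pinned in the gauge fixture: pull the fixture's plunger handle up, twist it about a quarter turn so that it stays latched open, let go of it, and take the carrier out. Hang the carrier by its two wheels on the uphill end of the sloped rail, well above the rail's middle, setting the wheels down on the rail before you let go, and let it roll down by itself until it rests at the stop. Leave the plunger latched open and do not disturb the other things on the bench.

Things in the scene. Friction and masses are not known exactly. Their poses are not given: they have to be found in the camera images.
- fixture: Steel gauge fixture, fixed. Origin at the underside, below the carrier's place; carrier floor at z 25 mm. Block x -95 to 55, y -50 to 50, 25 mm high. Guide strips 6 mm high run along x beside the carrier's base plate (inner faces y -38.5 and 22.5). A dial gauge sticks out to y -100, up to z 75. In it the carrier's axes are those of the fixture.
- bridge (a point): Top centre of the bridge over the carrier's tongue, fixture x -70, y 0, z 51. Bridge x -85 to -55, y -27 to 27; its tunnel is 34 mm wide (y), z 25 to 41. On it stands the plunger's barrel with a crown of two blocks (26 mm wide, top z 98). Because of the bridge the carrier can leave only by sliding along fixture +x by 35 mm or more before it is lifted.
- handle_grip (a point): Centre of the plunger's black T-handle: an upright flat bar 34 mm long (its x), 12 mm thick (its y, grip across it), 30 mm tall, on a stem. z is up along the plunger's axis. With the plunger down it is 143 mm above the bench at fixture x -70, y 0, the bar along fixture x.
- plunger (a joint): Plunger lift in m: 0 = down, its 8 mm pin through the hole in the carrier's tongue; 0.024 = top. A spring pulls down with 6 N at 0, 9.6 N at the top. The pin clears the tongue above 0.012. A cross bar on the stem lies in the crown's slot; above 0.017 it is free, the handle can be twisted, and the bar then rests on the crown at about 0.017.
- twist (a joint): Twist of the handle in rad, 0 to 1.5, growing counter-clockwise seen from above; it turns only when lifted. Let go at 0.6 or more (best about 1.2) it stays up, latched; back at 0 it drops in.
- carrier: Aluminium roller carrier, 0.36 kg, a C-shaped hanger. Origin: underside, midway between the wheels. Base plate x -30 to 30, y -36 to 20, z 0 to 10, a white rod on it (y -33 to -21, top z 22). Upright spine plate (x -26 to 26, y 12 to 16) up to a top plate over the wheels (z 96 to 104, y -7 to 16). Open on its -y side: there the rail goes in, between wheels and base.
- carrier_hole (a point): Hole (12 mm) for the plunger's pin in the carrier's tongue, at carrier x -70, y 0, top face z 10. The tongue is x -86 to -28, 26 mm wide, 10 mm thick.
- carrier_tab (a point): Centre of the grip tab on the carrier's top, 121 mm above its underside: 30 mm long (carrier x), 12 mm thick (carrier y, grip across it), 34 mm tall (carrier z 104 to 138). Axes as the carrier.
- carrier_roll (a point): Point midway between the lowest points of the carrier's two wheel treads: carrier x 0, y 0, z 70. Wheels at carrier x -18 and 18, rolling along x: tread 20 mm diameter, 10 mm wide, conical flanges 28 mm diameter (4 mm below the tread). On the rail this point lies on the rail's top line.
- rail: Sloped gravity rail, fixed: upright flat steel bar 6 mm wide (y), 20 mm high, 450 mm long, on two end posts (14 mm thick, at x -212 and 212) over a foot plate 470 by 60 by 12 mm. Origin under the middle of the foot plate; +x is downhill (horizontal), z up. Bar top at z 160 mm at x 0, falling 7 degrees towards +x. A rubber stop stands on it near the low end.
- rail_load (a point): Point on the rail's top at rail x -90 mm, z 171: a good place to set carrier_roll down (rail x -100 to -50 serves). Axes as the rail's body, not tilted. The carrier fits either way round: its +x downhill with its spine on the rail's +y side, or its +x uphill with its spine on the rail's -y side; the tongue clears the posts both ways.
- rail_home (a point): Point on the rail's top, at rail x 105 mm, where carrier_roll lies when the leading wheel rests against the stop (18 mm high).
- dial: Digital comparator on a post, loose, 0.9 kg: foot 50 by 44 by 28 mm, 150 mm high, within 35 mm of its origin (underside). It stands beside the uphill half of the rail, 88 to 100 mm from its centre line, on one side or the other, so that the carrier must come onto the rail from the other side.
- vblock: Steel V-block, loose, 50 by 40 by 35 mm, origin at the underside; it stands beside the rail on the side without the comparator, low enough to pass over.
- jar: White plastic jar, loose, 52 mm diameter, 75 mm high; origin at the underside; between fixture and rail.
- marker: Blue marker pen, loose, 130 mm long, 12 mm thick, lying along its x between fixture and rail, nearer the robot.
Not all that is in view belongs to the job. Of the things that look like the carrier, the smaller one is meant.

How it is judged:
On the way, in this order (a step that is already met when the one before it is completed fails the run):
1. the plunger is up and twisted and stays latched with the handle let go, the carrier still in the fixture (value of joint plunger above 0.014 m and value of joint twist above 0.6 rad and contact force between the fingers and twist below 0.05 N and horizontal distance between carrier and fixture below 0.02 m), for 0.2 s.
2. the carrier is out of the fixture, lifted (distance between carrier and fixture above 0.07 m and contact force between the fingers and carrier above 1 N), for 0.1 s.
3. the carrier's wheels bear on the uphill part of the rail while the carrier is still held (contact force between carrier and rail above 0.3 N and x of carrier_roll in the frame of rail between -0.17 and -0.04 m and y of carrier_roll in the frame of rail between -0.008 and 0.008 m and z of carrier_roll in the frame of rail between 0.155 and 0.19 m and contact force between the fingers and carrier above 1 N), for 0.1 s.
4. the carrier is let go on the uphill part of the rail (contact force between carrier and rail above 0.3 N and x of carrier_roll in the frame of rail between -0.17 and -0.04 m and y of carrier_roll in the frame of rail between -0.008 and 0.008 m and z of carrier_roll in the frame of rail between 0.155 and 0.19 m and contact force between the fingers and carrier below 0.05 N), for 0.02 s.
At the end, for the whole second after the job is handed in: The carrier hangs on the rail, let go and at rest (under 20 mm/s), its wheel point within 8 mm of rail_home, upright within 0.3 rad, along the rail within 0.25 rad; the plunger is still latched: lifted over 14 mm and twisted over 0.6 rad (distance between carrier_roll and rail_home below 0.008 m and angle between carrier's own z axis and vertical below 0.3 rad and angle between the x axis of carrier and the x axis of rail, either way round below 0.25 rad and linear speed of carrier below 0.02 m/s and contact force between the fingers and carrier below 0.05 N and value of joint plunger above 0.014 m and value of joint twist above 0.6 rad); the robot touches nothing.
It fails at once if the carrier is touched by the fingers on the rail beyond its middle (pushed or carried down instead of rolling) (contact force between the fingers and carrier above 0.3 N and x of carrier_roll in the frame of rail between 0.02 and 0.2 m and y of carrier_roll in the frame of rail between -0.012 and 0.012 m and z of carrier_roll in the frame of rail between 0.1 and 0.165 m).
It fails at once if the comparator, V-block, jar or marker is moved by more than 25 mm (distance of any of dial, vblock, jar, marker from where it was at the start of the episode above 0.025 m).
It also fails if it takes over 61 s, if anything falls off the work surface, if the arm or the gripper's body presses on something with over 40 N, if the wrist force passes 120 N, or if a joint passes its speed limit or range.

ROBOT

A 7-joint arm with a two-finger parallel gripper is mounted at the origin on the work surface. World frame = base frame: x ahead of the robot, y to its left, z up, the work surface at z = 0. Lengths are in m, angles in rad, forces in N, time in s.
With the tool pointing down it reaches from about 0.425 to 0.875 m from the base axis. Payload 4.7 kg.
Tool frame: the origin (TCP) lies on the centre line of the jaws, within the pads' length; the fingertips stand 8 mm ahead of it and the grasp point (between the pads) lies 11 mm behind it; z points along the fingers, y is the direction in which the jaws open and shut (so a half turn about z gives the same grasp; the last joint's range is limited). The gripper opens to 87 mm and grips with 3 to 60 N. Pads are 19 mm wide; open, the fingers measure 117 mm over their backs; the gripper's body (75 mm by 190 mm) begins 51 mm behind the grasp point.
Start: joints at [-1.124, 0.321, -0.07, 1.45, 0.023, 1.371, -0.057], TCP at [0.273, 0.59, 0.231] pointing down, gripper open.
Joint ranges: [-2.86, 2.86], [-0.3, 2.09], [-1.38, 1.24], [0.06, 2.45], [-1.56, 4.7], [0.09, 2.05], [-2.69, 2.69]. Speed limits (rad/s): [2.57, 2.57, 3.14, 3.14, 3.14, 3.14, 3.14].

INTERFACE

Orientations are given as a rotation vector (axis times angle).
In Python, from bench import ctrl, cams, workorder gives the robot as it stands. The module is installed in compiled form; this text tells all that it offers.
- The arm moves only by the tool carry_out, never from a script. Its argument "rows" is a list of rows, each an object with "offset": the shift along the tool's x, y, z in m, a list of three; "rot": the turn, a rotation vector about the tool's x, y, z in degrees, a list of three; "gripper": the opening, from 0 (shut) to 1 (fully open). In form: [{"offset": [dx, dy, dz], "rot": [rx, ry, rz], "gripper": gripper}, ...]. A call has 1 to 10 rows; each row shifts and turns the commanded pose from where the row before left it, along the tool's axes as they then stand; what a row does not reach is not made up. A row lasts 1/8 s, in which the tool goes at most 62.5 mm and 10.7 degrees, less where a joint would pass 70% of its speed; a pose out of reach is approached as far as the arm can. A call is refused whole if a number of a shift passes 0.0625 or a number of a turn 10.7, either way. A call with a gripper value outside its range is refused whole. The fingers move at their own pace and stop on an object; "grip_force" is the grip in N (left out, the last holds). Time passes only in rows, so rows that do not move let the fingers close. It gives the time, the measured TCP pose, the force and the opening at its end, in the units of the state.
- ctrl.get_state(): the state, without advancing time (a new reading comes with each control period).
- cams.get_image(name): name is "scene" or "side" or "wrist"; returns a dict with "img" (420x560x3 uint8, red, green, blue), "vfov" (degrees; the focal length in pixels is half the picture's height over the tangent of half this angle, whatever the lens; pixels are square), "cx", "cy" (the principal point, pixels), "R" (3x3) and "t" (3): a world point X has camera coordinates R X + t. Camera axes: x right, y down, z forward; pixel columns grow to the right and rows downward; lengths in m; the calibration is good to about 2 mm. The wrist camera is an equidistant fisheye: a pixel r from the principal point sees the ray r / f radians off the axis. A picture is of the moment at which its call begins. There is no depth.
- workorder.close_job(): hands the job in, once; it reports no verdict.
The state is a dict: "time": time; "joint_positions": joint angles; "qd": joint speeds; "joint_torque": joint torques, N m; "position": TCP position; "tool_rot": TCP orientation; "ft_force": force on the tool from outside, world axes, zero at the start; "torque": the same for the moment, N m; "grip_width": opening from 0.0 (shut) to 1.0 (fully open).
Only numpy, scipy, OpenCV 4.12 (cv2) and the standard library are available. Lean on these libraries where they do the work, as an engineer would, in place of code of your own. Each camera call takes 0.05 s, during which the arm holds its last target.

## Working session

There is one attempt and no reset: what is moved stays moved. The work goes in short steps, Python scripts to look and compute and a tool call to move; the robot and the scene stay as the last step left them, time stands still between calls to the robot, and variables do not carry over. Pictures are saved under pics/ and viewed, and the job is handed in when it is done.

Besides the shell and the picture viewer there is one more tool, called after ">>>" as a command line: name --argument value ..., lists and objects as JSON in quotes. carry_out: Moves the arm, as the interface text tells. Its arguments: {"type":"object","properties":{"rows":{"type":"array"},"grip_force":{"type":"number"}},"required":["rows"]}

```bash
mkdir -p pics; ls
python3 - <<'E'
from bench import ctrl,cams
import cv2,json
print(ctrl.get_state())
for n in ["scene","side","wrist"]:
    d=cams.get_image(n); cv2.imwrite(f"pics/{n}0.png",d["img"][:,:,::-1])
    print(n,d["vfov"],d["cx"],d["cy"],d["R"],d["t"])
E
```

```text
pics
{'time': 0.0, 'joint_positions': array([-1.12388776,  0.32178257, -0.07009309,  1.45168971,  0.02260594,
        1.37078783, -0.05691395]), 'qd': array([-0.00032644, -0.00028973,  0.00014202, -0.00064755,  0.0008377 ,
        0.00199807, -0.00107661]), 'joint_torque': array([ 6.51388964e-04, -4.91282952e+01, -4.03383784e-01, -3.12533498e+01,
       -6.38823118e-02,  4.36074135e-02,  1.99848596e-04]), 'position': array([0.2724389 , 0.58955271, 0.22948043]), 'tool_rot': array([-6.74454836e-01, -3.06802916e+00,  2.91475941e-03]), 'ft_force': array([-0.21437377, -0.36734445,  0.99872966]), 'torque': array([-0.02386335,  0.03492781, -0.01268784]), 'grip_width': 0.9994723759147174}
scene 49.46051248537129 275.4873353127681 212.69187979837622 [[-0.20489169  0.97876725  0.00583668]
 [ 0.60391683  0.13111011 -0.78618993]
 [-0.7702622  -0.15755892 -0.61795739]] [ 0.07203172 -0.26733149  1.82053297]
side 51.365112249530966 273.4081455712281 208.24769780937828 [[ 0.78028881 -0.62521537  0.01597243]
 [-0.34883256 -0.45626751 -0.81861823]
 [ 0.5191004   0.63318694 -0.57411591]] [-0.43322699  0.30833379  0.85152001]
wrist 65.70646984690485 282.74377401268833 212.75758251829072 [[ 0.42012985  0.90746269 -0.00154033]
 [ 0.86873997 -0.40171059  0.28968857]
 [ 0.26226281 -0.12304496 -0.95711972]] [-0.64985682 -0.03401214  0.39111637]
```

View pics/scene0.png

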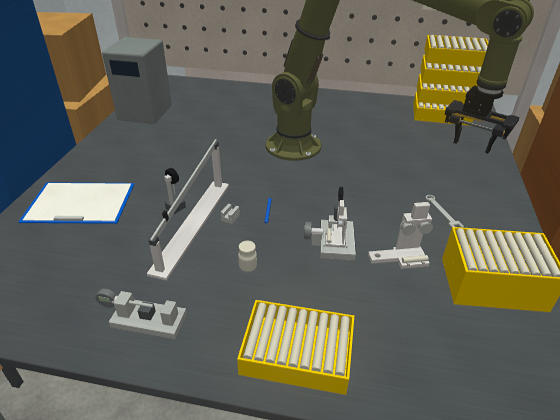

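View pics/side0.png

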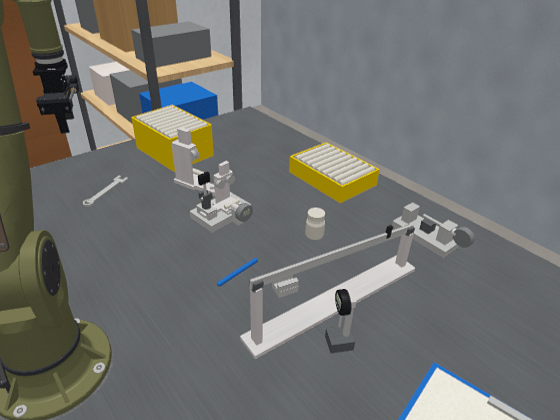

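View pics/wrist0.png

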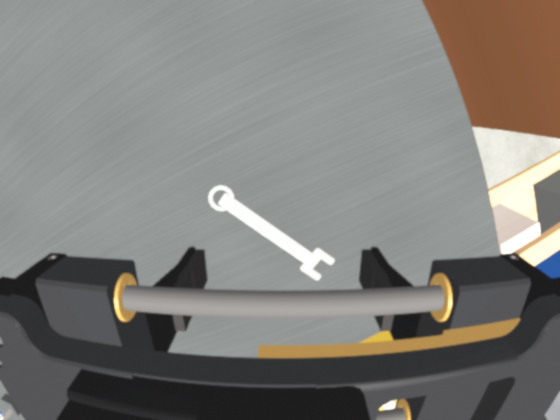

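Run:
```python
import cv2,numpy as np
a=cv2.imread('pics/scene0.png');b=cv2.imread('pics/side0.png')
def crop(i,x,y,w,h,s): 
    return cv2.resize(i[y:y+h,x:x+w],None,fx=s,fy=s,interpolation=cv2.INTER_CUBIC)
cv2.imwrite('pics/c1.png',crop(a,290,175,150,100,5))
cv2.imwrite('pics/c2.png',crop(b,160,120,110,110,5))
cv2.imwrite('pics/c3.png',crop(a,130,130,130,150,4))
cv2.imwrite('pics/c4.png',crop(b,225,190,200,170,4))
```

```text
(no output)
```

View pics/c1.png

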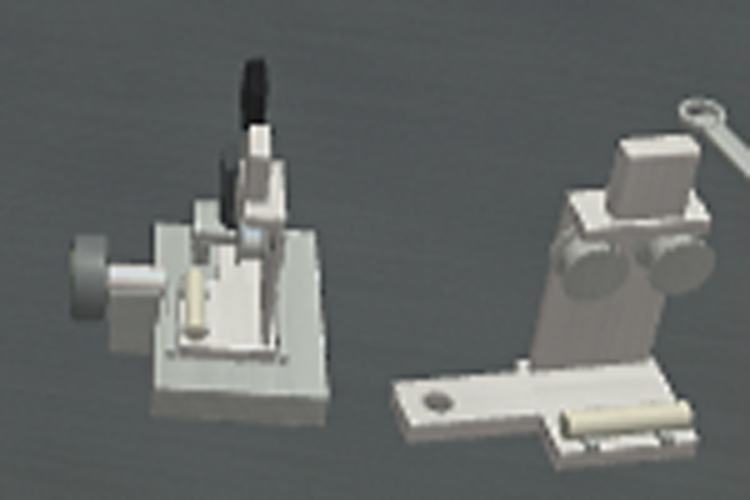

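View pics/c2.png

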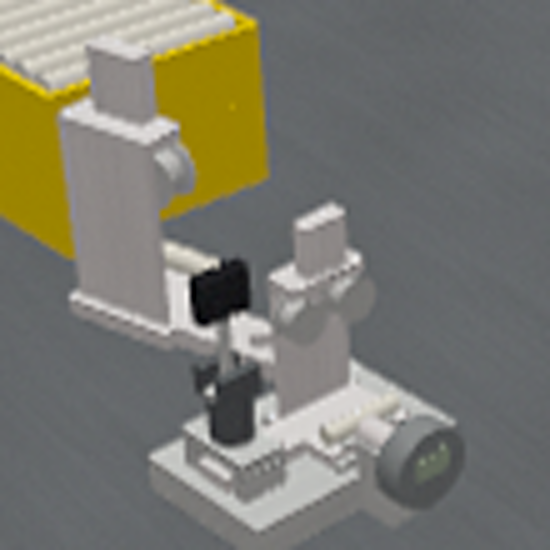

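View pics/c3.png

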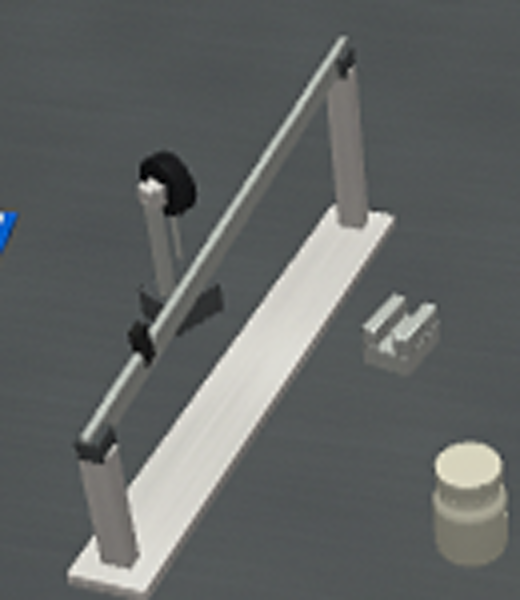

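View pics/c4.png

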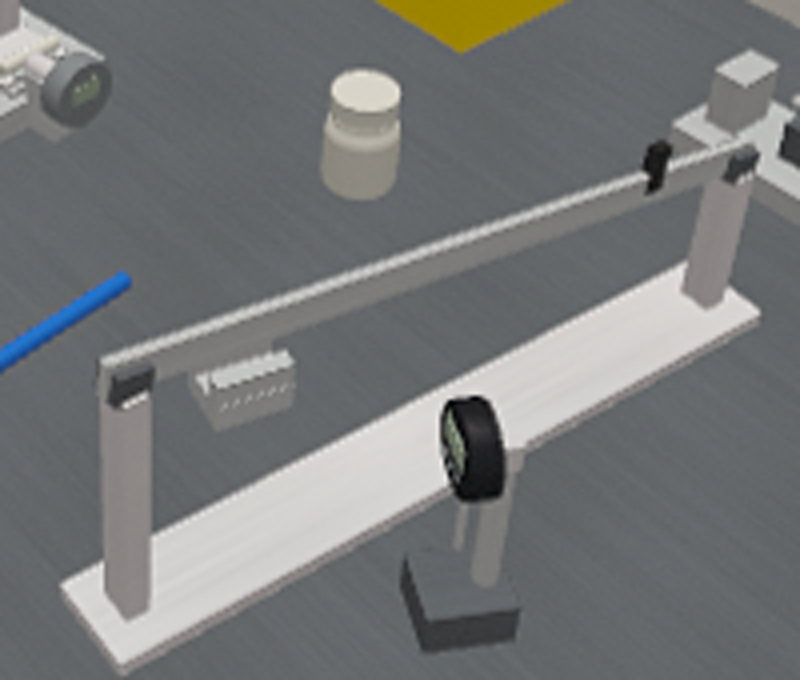

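```bash
cat > h.py <<'E'
import numpy as np,cv2
from scipy.optimize import least_squares
from scipy.spatial.transform import Rotation as Ro
def proj(d,X,name):
    X=np.atleast_2d(X)@np.array(d["R"]).T+d["t"]
    f=210/np.tan(np.radians(d["vfov"])/2)
    if name!="wrist": u=X[:,:2]/X[:,2:]*f
    else:
        r=np.linalg.norm(X[:,:2],axis=1); th=np.arctan2(r,X[:,2]); u=X[:,:2]/r[:,None]*th[:,None]*f
    return u+[d["cx"],d["cy"]]
def w(p,L):
    c,s=np.cos(p[2]),np.sin(p[2]); L=np.atleast_2d(L)
    return np.c_[p[0]+c*L[:,0]-s*L[:,1],p[1]+s*L[:,0]+c*L[:,1],L[:,2]]
def fit(p0,obs,cam):  # obs list (camname,localpt,px)
    def r(p): return np.concatenate([proj(cam[n],w(p,np.array(l)/1000),n)[0]-u for n,l,u in obs])
    s=least_squares(r,p0,loss='soft_l1'); return s.x,r(s.x).reshape(-1,2)
E
python3 - <<'E'
from h import *
from bench import cams
import pickle
cam={n:cams.get_image(n) for n in["scene","side"]}
pickle.dump(cam,open('cam.pkl','wb'))
S=lambda X,Y:((X+.5)/5-.5+290,(Y+.5)/5-.5+175)
D=lambda X,Y:((X+.5)/5-.5+160,(Y+.5)/5-.5+120)
o=[("scene",(55,-50,25),S(153,388)),("scene",(55,50,25),S(328,396)),("scene",(55,-50,0),S(152,417)),("scene",(55,50,0),S(326,425)),
("scene",(-95,-50,25),S(155,222)),("scene",(-95,50,25),S(317,232)),("scene",(-70,0,158),S(256,60)),("scene",(0,0,163),S(260,127)),
("side",(-95,50,25),D(150,462)),("side",(-95,-50,25),D(258,532)),("side",(0,0,163),D(320,212)),("side",(-70,0,158),D(222,266))]
p,r=fit([.65,.1,0],o,cam);print("fix",p,np.degrees(p[2]));print(r.round(1))
S=lambda X,Y:((X+.5)/4-.5+130,(Y+.5)/4-.5+130)
D=lambda X,Y:((X+.5)/4-.5+225,(Y+.5)/4-.5+190)
o=[("scene",(-223,0,187.4),S(346,40)),("scene",(223,0,132.6),S(90,438)),("scene",(-235,30,12),S(392,216)),("scene",(235,-30,12),S(70,577)),("scene",(235,30,12),S(148,587)),
("side",(-223,0,187.4),D(107,360)),("side",(223,0,132.6),D(750,148)),("side",(-235,30,12),D(64,588)),("side",(-235,-30,12),D(122,660)),("side",(235,-30,12),D(758,312))]
p,r=fit([.65,-.3,0],o,cam);print("rail",p,np.degrees(p[2]));print(r.round(1))
E
```

```text
fix [0.55894006 0.22841169 0.13231733] 7.581224572050975
[[-0.  -0.2]
 [ 0.4  0.1]
 [-0.4  0.3]
 [-0.2  0.7]
 [-0.5 -0. ]
 [-0.5 -0.4]
 [-0.2  2.7]
 [ 0.1  2.5]
 [-1.  -1.3]
 [ 0.  -0.3]
 [-0.5  0.7]
 [-0.9  0.7]]
rail [ 0.55876095 -0.22038251 -0.07509826] -4.302813369074949
[[-0.8 -0.4]
 [-0.6  0.4]
 [ 0.8 -0.2]
 [-0.5 -0.6]
 [-0.   1.5]
 [-0.3  0.8]
 [-0.3 -3.3]
 [-1.  -1.2]
 [ 0.   1.3]
 [ 0.7 -1.1]]
```

```bash
cat >> h.py <<'E'
def plan(st,tx,yaw,n,g=None,tilt=None,z0down=True):
    """rows from state pose to target: tx position, yaw = world angle of tool y (deg); tilt: deg about tool y"""
    R0=Ro.from_rotvec(st["tool_rot"]); p0=np.array(st["position"])
    y=np.array([np.cos(np.radians(yaw)),np.sin(np.radians(yaw)),0]); z=np.array([0,0,-1.]); x=np.cross(y,z)
    RT=Ro.from_matrix(np.c_[x,y,z])
    if tilt: RT=RT*Ro.from_rotvec([0,np.radians(tilt),0])
    D=(R0.inv()*RT).as_rotvec()
    print("total d world",(np.array(tx)-p0).round(4),"rot deg tool",np.degrees(D).round(2))
    for i in range(n):
        a=R0*Ro.from_rotvec(D*i/n)
        off=a.inv().apply((np.array(tx)-p0)/n)
        print([round(float(v),4) for v in off],[round(float(v),2) for v in np.degrees(D/n)])
E
python3 - <<'E'
from h import *
from bench import cams,ctrl
d=cams.get_image("wrist");c=-np.array(d["R"]).T@d["t"]
s=ctrl.get_state();R0=Ro.from_rotvec(s["tool_rot"])
print("cam in tool",R0.inv().apply(c-s["position"]),"axis in tool",R0.inv().apply(np.array(d["R"])[2]))
plan(s,[.47,.22,.28],97.6,10)
E
```

```text
cam in tool [ 0.08027095  0.00068429 -0.15349774] axis in tool [-2.89587934e-01 -3.11070755e-04  9.57151363e-01]
total d world [ 0.1974 -0.3699  0.0498] rot deg tool [-3.00e-02 -1.00e-02 -3.24e+01]
[-0.0334, -0.0253, -0.005] [-0.0, -0.0, -3.24]
[-0.032, -0.0272, -0.005] [-0.0, -0.0, -3.24]
[-0.0304, -0.0289, -0.005] [-0.0, -0.0, -3.24]
[-0.0287, -0.0306, -0.005] [-0.0, -0.0, -3.24]
[-0.0269, -0.0322, -0.005] [-0.0, -0.0, -3.24]
[-0.025, -0.0336, -0.005] [-0.0, -0.0, -3.24]
[-0.0231, -0.035, -0.005] [-0.0, -0.0, -3.24]
[-0.0211, -0.0362, -0.005] [-0.0, -0.0, -3.24]
[-0.019, -0.0374, -0.005] [-0.0, -0.0, -3.24]
[-0.0169, -0.0384, -0.005] [-0.0, -0.0, -3.24]
```

>>> carry_out --rows '[{"offset":[-0.033,-0.025,-0.015],"rot":[0,0,-3.24],"gripper":1},{"offset":[-0.032,-0.027,-0.015],"rot":[0,0,-3.24],"gripper":1},{"offset":[-0.03,-0.029,-0.01],"rot":[0,0,-3.24],"gripper":1},{"offset":[-0.029,-0.031,-0.005],"rot":[0,0,-3.24],"gripper":1},{"offset":[-0.027,-0.032,-0.005],"rot":[0,0,-3.24],"gripper":1},{"offset":[-0.025,-0.034,0],"rot":[0,0,-3.24],"gripper":1},{"offset":[-0.023,-0.035,0],"rot":[0,0,-3.24],"gripper":1},{"offset":[-0.021,-0.036,0],"rot":[0,0,-3.24],"gripper":1},{"offset":[-0.019,-0.037,0],"rot":[0,0,-3.24],"gripper":1},{"offset":[-0.017,-0.038,0],"rot":[0,0,-3.24],"gripper":1}]'

```text
time: 1.55
position: [0.4701, 0.2198, 0.2807]
tool_rot: [-0.211, 3.134, 0.001]
ft_force: [0.7, 0.6, 0.3]
grip_width: 1.001
```

```bash
cat > look.py <<'E'
import sys
from h import *
from bench import cams,ctrl
import pickle
def look(tag,names,pts=None):
    s=ctrl.get_state();print(s["time"],s["position"].round(4),s["tool_rot"].round(4),s["ft_force"].round(2),s["grip_width"])
    out={}
    for n in names:
        d=cams.get_image(n);out[n]=d;cv2.imwrite(f"pics/{tag}_{n}.png",d["img"][:,:,::-1])
    pickle.dump((s,out),open(f"{tag}.pkl","wb"))
    return s,out
if __name__=="__main__": look(sys.argv[1],sys.argv[2].split(','))
E
python3 look.py a wrist
```

```text
1.55 [0.4701 0.2198 0.2807] [-2.1110e-01  3.1341e+00  6.0000e-04] [0.71 0.61 0.35] 1.0006429426105299
```

View pics/a_wrist.png

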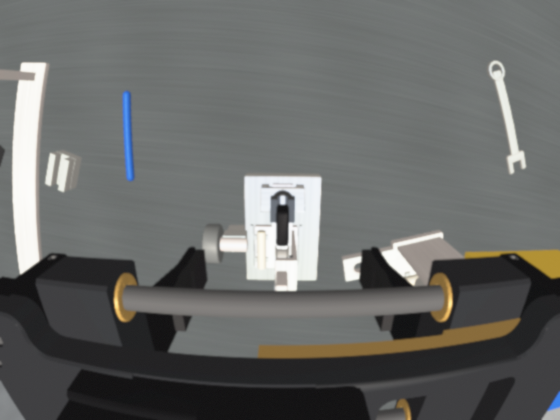

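Run:
```python
import cv2,pickle
from h import *
s,o=pickle.load(open('a.pkl','rb'));d=o['wrist']
p=[.55894,.22841,.1323]
L=np.array([(-95,-50,25),(-95,50,25),(55,-50,25),(55,50,25),(-87,0,158),(-53,0,158),(-15,0,163),(-70,0,143)])/1000
print(proj(d,w(p,L),'wrist').round(1))
i=cv2.imread('pics/a_wrist.png');cv2.imwrite('pics/a_c.png',cv2.resize(i[165:305,220:340],None,fx=5,fy=5,interpolation=cv2.INTER_CUBIC)[:700])
```

```text
[[240.5 175.4]
 [318.5 175.4]
 [244.7 279.5]
 [314.6 279.7]
 [278.1 210.9]
 [278.2 246.3]
 [278.3 284.9]
 [278.4 223.6]]
```

View pics/a_c.png

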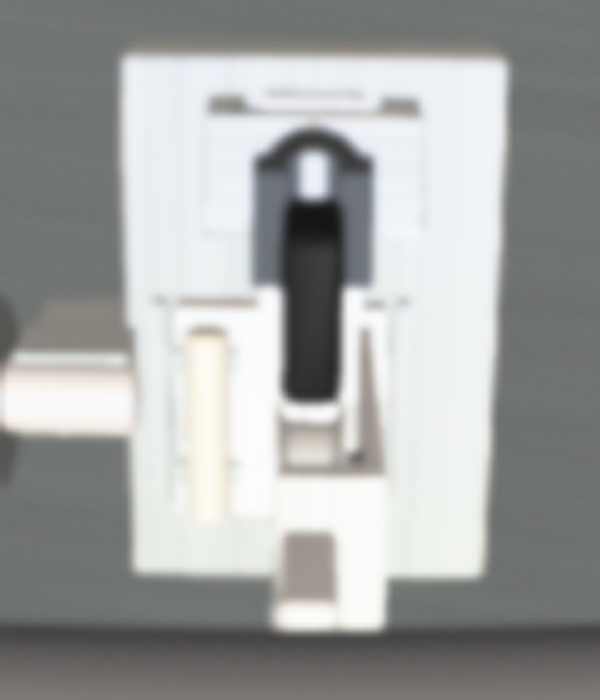

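Run:
```python
import cv2,pickle
from h import *
s,o=pickle.load(open('a.pkl','rb'))
S=lambda X,Y:((X+.5)/5-.5+220,(Y+.5)/5-.5+165)
n='wrist'
ob=[(n,(-95,-50,25),S(122,54)),(n,(-95,50,25),S(507,60)),(n,(55,-50,25),S(134,573)),(n,(55,50,25),S(482,577)),(n,(-53,0,158),S(312,401)),(n,(0,0,163),S(306,614)),(n,(-70,0,128+0),S(313,205)) ][:6]
p,r=fit([.559,.228,.13],ob,o);print(p,np.degrees(p[2]));print(r.round(1))
print(w(p,[[-.07,0,.143]]))
plan(s,list(w(p,[[-.07,0,.143]])[0]),90+np.degrees(p[2]),1)
```

```text
[0.55798448 0.23100581 0.11994716] 6.872466004621353
[[-0.5 -1. ]
 [ 0.5 -1.1]
 [-0.3 -0.4]
 [ 0.  -0.3]
 [-0.1  0.9]
 [ 0.4 10.3]]
[[0.48848743 0.22262963 0.143     ]]
total d world [ 0.0184  0.0029 -0.1377] rot deg tool [0.02 0.03 0.84]
[-0.0185, 0.0003, 0.1377] [0.02, 0.03, 0.84]
```

>>> carry_out --rows '[{"offset":[-0.0095,0,0.03],"rot":[0,0,0.6],"gripper":1},{"offset":[-0.009,0,0.03],"rot":[0,0,0],"gripper":0.7},{"offset":[0,0,0.03],"rot":[0,0,0],"gripper":0.5},{"offset":[0,0,0.03],"rot":[0,0,0],"gripper":0.5},{"offset":[0,0,0.0257],"rot":[0,0,0],"gripper":0.5},{"offset":[0,0,0],"rot":[0,0,0],"gripper":0.5}]' --grip_force 30

```text
time: 2.35
position: [0.4864, 0.2228, 0.133]
tool_rot: [0.192, -3.132, 0.003]
ft_force: [-0.0, -0.4, -0.1]
grip_width: 0.545
```

```bash
python3 look.py b wrist,side,scene
python3 - <<'E'
import cv2
i=cv2.imread('pics/b_wrist.png')[150:330,170:390];j=cv2.imread('pics/b_side.png')[120:240,150:270]
cv2.imwrite('pics/b_c.png',np.hstack([cv2.resize(i,(440,360)),cv2.resize(j,(360,360))]) if 0 else cv2.hconcat([cv2.resize(i,(440,360)),cv2.resize(j,(360,360))]))
E
```

```text
2.35 [0.4864 0.2228 0.133 ] [ 1.9150e-01 -3.1318e+00  3.1000e-03] [-0.01 -0.37 -0.08] 0.5448301004722295
```

View pics/b_c.png

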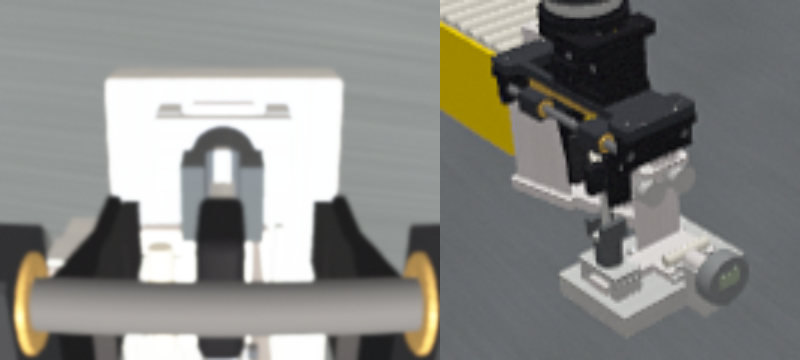

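The handle is centred between the fingers: handle at crop column 221, fingers at 138 and 315. I'll grip it now.

>>> carry_out --rows '[{"offset":[0,0,0],"rot":[0,0,0],"gripper":0},{"offset":[0,0,0],"rot":[0,0,0],"gripper":0},{"offset":[0,0,0],"rot":[0,0,0],"gripper":0},{"offset":[0,0,0],"rot":[0,0,0],"gripper":0},{"offset":[0,0,0],"rot":[0,0,0],"gripper":0}]' --grip_force 40

```text
time: 3.12
position: [0.4883, 0.2223, 0.1351]
tool_rot: [-0.191, 3.136, -0.002]
ft_force: [-0.5, -4.2, 2.3]
grip_width: 0.134
```

>>> carry_out --rows '[{"offset":[0,0,-0.005],"rot":[0,0,0],"gripper":0},{"offset":[0,0,-0.005],"rot":[0,0,0],"gripper":0},{"offset":[0,0,-0.005],"rot":[0,0,0],"gripper":0},{"offset":[0,0,-0.005],"rot":[0,0,0],"gripper":0},{"offset":[0,0,-0.0015],"rot":[0,0,0],"gripper":0},{"offset":[0,0,0],"rot":[0,0,0],"gripper":0}]'

```text
time: 3.88
position: [0.4878, 0.2225, 0.156]
tool_rot: [0.191, -3.135, 0.002]
ft_force: [3.7, -3.9, -9.8]
grip_width: 0.135
```

>>> carry_out --rows '[{"offset":[0,0,0],"rot":[0,0,-7],"gripper":0},{"offset":[0,0,0],"rot":[0,0,-9],"gripper":0},{"offset":[0,0,0],"rot":[0,0,-9],"gripper":0},{"offset":[0,0,0],"rot":[0,0,-9],"gripper":0},{"offset":[0,0,0],"rot":[0,0,-9],"gripper":0},{"offset":[0,0,0],"rot":[0,0,-9],"gripper":0},{"offset":[0,0,0],"rot":[0,0,-9],"gripper":0},{"offset":[0,0,0],"rot":[0,0,-9],"gripper":0},{"offset":[0,0,0],"rot":[0,0,0],"gripper":0}]'

```text
time: 5.0
position: [0.4889, 0.2212, 0.156]
tool_rot: [1.955, -2.458, 0.005]
ft_force: [6.3, -6.5, -9.4]
grip_width: 0.135
```

>>> carry_out --rows '[{"offset":[0,0,0.002],"rot":[0,0,0],"gripper":0},{"offset":[0,0,0.0015],"rot":[0,0,0],"gripper":0},{"offset":[0,0,0],"rot":[0,0,0],"gripper":0.4},{"offset":[0,0,0],"rot":[0,0,0],"gripper":0.4},{"offset":[0,0,0],"rot":[0,0,0],"gripper":0.4},{"offset":[0,0,0],"rot":[0,0,0],"gripper":0.4}]'

```text
time: 5.75
position: [0.4879, 0.2242, 0.1535]
tool_rot: [-1.956, 2.457, 0.001]
ft_force: [-0.3, -0.1, 0.2]
grip_width: 0.388
```

```bash
python3 look.py c wrist,side
python3 - <<'E'
import cv2
i=cv2.imread('pics/c_wrist.png')[150:330,170:390];j=cv2.imread('pics/c_side.png')[120:240,150:270]
cv2.imwrite('pics/c_c.png',cv2.hconcat([cv2.resize(i,(440,360)),cv2.resize(j,(360,360))]))
E
```

```text
5.75 [0.4879 0.2242 0.1535] [-1.9561e+00  2.4570e+00  8.0000e-04] [-0.31 -0.09  0.18] 0.3880124591641932
```

View pics/c_c.png

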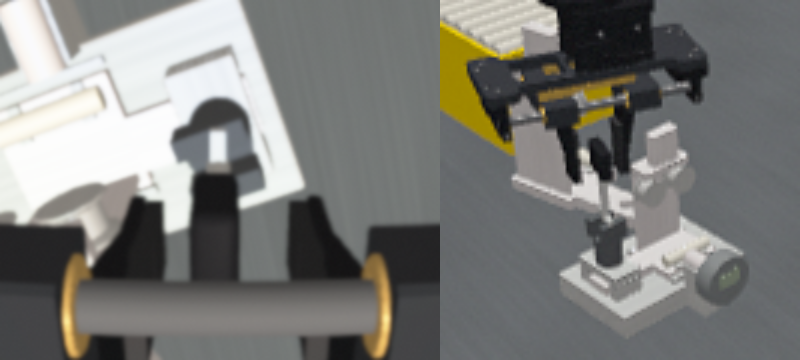

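>>> carry_out --rows '[{"offset":[0,0,-0.03],"rot":[0,0,0],"gripper":0.4},{"offset":[0,0,-0.04],"rot":[0,0,0],"gripper":0.4},{"offset":[0,0,-0.04],"rot":[0,0,0],"gripper":0.5}]'

```text
time: 6.22
position: [0.4877, 0.2235, 0.264]
tool_rot: [1.956, -2.458, -0.0]
ft_force: [0.1, -0.8, -0.2]
grip_width: 0.449
```

Run:
```python
from h import *
from bench import ctrl
plan(ctrl.get_state(),[.53,.2275,.265],97,7)
```

```text
total d world [0.0423 0.004  0.001 ] rot deg tool [ 2.000e-02 -1.000e-02  7.001e+01]
[-0.0019, -0.0058, -0.0001] [0.0, -0.0, 10.0]
[-0.0029, -0.0053, -0.0001] [0.0, -0.0, 10.0]
[-0.0038, -0.0048, -0.0001] [0.0, -0.0, 10.0]
[-0.0045, -0.004, -0.0001] [0.0, -0.0, 10.0]
[-0.0052, -0.0032, -0.0001] [0.0, -0.0, 10.0]
[-0.0056, -0.0022, -0.0001] [0.0, -0.0, 10.0]
[-0.0059, -0.0012, -0.0001] [0.0, -0.0, 10.0]
```

>>> carry_out --rows '[{"offset":[-0.002,-0.006,0],"rot":[0,0,10],"gripper":0.6},{"offset":[-0.003,-0.005,0],"rot":[0,0,10],"gripper":0.6},{"offset":[-0.004,-0.005,0],"rot":[0,0,10],"gripper":0.6},{"offset":[-0.0045,-0.004,0],"rot":[0,0,10],"gripper":0.6},{"offset":[-0.005,-0.003,0],"rot":[0,0,10],"gripper":0.6},{"offset":[-0.0055,-0.002,0],"rot":[0,0,10],"gripper":0.6},{"offset":[-0.006,-0.001,0],"rot":[0,0,10],"gripper":0.6},{"offset":[0,0,0],"rot":[0,0,0],"gripper":0.6}]'

```text
time: 7.22
position: [0.5301, 0.2282, 0.2627]
tool_rot: [0.195, -3.135, 0.0]
ft_force: [-0.2, 0.2, -0.2]
grip_width: 0.595
```

```bash
python3 look.py d wrist,side
python3 - <<'E'
import cv2
i=cv2.imread('pics/d_wrist.png')
cv2.imwrite('pics/d_c.png',cv2.resize(i[100:290,200:400],None,fx=3,fy=3,interpolation=cv2.INTER_CUBIC))
E
```

```text
7.225 [0.5301 0.2282 0.2627] [ 1.9460e-01 -3.1353e+00  2.0000e-04] [-0.25  0.18 -0.2 ] 0.5952774862987886
```

View pics/d_c.png

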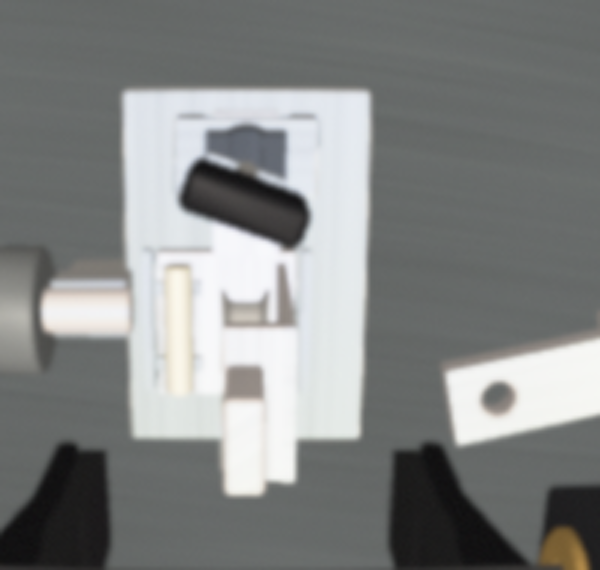

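Run:
```python
import cv2,pickle
from h import *
s,o=pickle.load(open('d.pkl','rb'))
S=lambda X,Y:((X+.5)/3-.5+200,(Y+.5)/3-.5+100)
n='wrist'
ob=[(n,(-95,-50,25),S(122,91)),(n,(-95,50,25),S(371,91)),(n,(55,-50,25),S(132,438)),(n,(55,50,25),S(361,438)),(n,(-15,-6,163),S(223,398)),(n,(-15,6,163),S(265,398)),(n,(15,-6,163),S(224,495)),(n,(15,6,163),S(265,495))]
for q in (ob,ob[:4],ob[4:]):
    p,r=fit([.559,.228,.13],q,o);print(p,np.degrees(p[2]));print(r.round(1))
    plan(s,list(w(p,[[0,0,.136]])[0]),90+np.degrees(p[2]),1)
```

```text
[0.55889106 0.23129477 0.12229107] 7.00676200361236
[[-0.4 -0.9]
 [ 0.1 -0.9]
 [-0.2  0.2]
 [-0.1  0.3]
 [-0.1  0.1]
 [ 0.4  0.1]
 [-0.1  0.3]
 [ 0.1  0.3]]
total d world [ 0.0288  0.0031 -0.1267] rot deg tool [-0.01 -0.02  0.1 ]
[-0.029, -0.0005, 0.1267] [-0.01, -0.02, 0.1]
[0.5593754  0.2315526  0.12256913] 7.02269368628825
[[-0.3 -0.5]
 [ 0.2 -0.5]
 [-0.   0.6]
 [ 0.   0.6]]
total d world [ 0.0293  0.0033 -0.1267] rot deg tool [-0.01 -0.02  0.08]
[-0.0295, -0.0003, 0.1267] [-0.01, -0.02, 0.08]
[0.5587336  0.23119013 0.12572691] 7.203621140302657
[[-0.2 -0.1]
 [ 0.2 -0.1]
 [-0.1  0.1]
 [ 0.1  0.1]]
total d world [ 0.0286  0.003  -0.1267] rot deg tool [-0.01 -0.02 -0.1 ]
[-0.0288, -0.0006, 0.1267] [-0.01, -0.02, -0.1]
```

>>> carry_out --rows '[{"offset":[-0.015,-0.0007,0.01],"rot":[0,0,0],"gripper":0.5},{"offset":[-0.014,0,0.02],"rot":[0,0,0],"gripper":0.5},{"offset":[0,0,0.03],"rot":[0,0,0],"gripper":0.5},{"offset":[0,0,0.03],"rot":[0,0,0],"gripper":0.5},{"offset":[0,0,0.02],"rot":[0,0,0],"gripper":0.5},{"offset":[0,0,0.01],"rot":[0,0,0],"gripper":0.5},{"offset":[0,0,0],"rot":[0,0,0],"gripper":0.5}]'

```text
time: 8.2
position: [0.5589, 0.2307, 0.142]
tool_rot: [0.192, -3.135, 0.001]
ft_force: [-0.2, -0.1, -0.3]
grip_width: 0.498
```

>>> carry_out --rows '[{"offset":[0,0,0],"rot":[0,0,0],"gripper":0},{"offset":[0,0,0],"rot":[0,0,0],"gripper":0},{"offset":[0,0,0],"rot":[0,0,0],"gripper":0},{"offset":[0,0,0],"rot":[0,0,0],"gripper":0},{"offset":[0,0,0],"rot":[0,0,0],"gripper":0}]' --grip_force 35

```text
time: 8.82
position: [0.5591, 0.2308, 0.1432]
tool_rot: [-0.192, 3.135, -0.0]
ft_force: [0.0, -1.1, 1.5]
grip_width: 0.132
```

```bash
python3 look.py e side,scene
python3 - <<'E'
import cv2
i=cv2.imread('pics/e_scene.png')[150:280,280:420];j=cv2.imread('pics/e_side.png')[110:240,150:290]
cv2.imwrite('pics/e_c.png',cv2.hconcat([cv2.resize(i,(390,362)),cv2.resize(j,(390,362))]))
E
```

```text
8.825 [0.5591 0.2308 0.1432] [-1.9180e-01  3.1352e+00 -1.0000e-04] [ 0.01 -1.11  1.5 ] 0.13210697154668596
```

View pics/e_c.png

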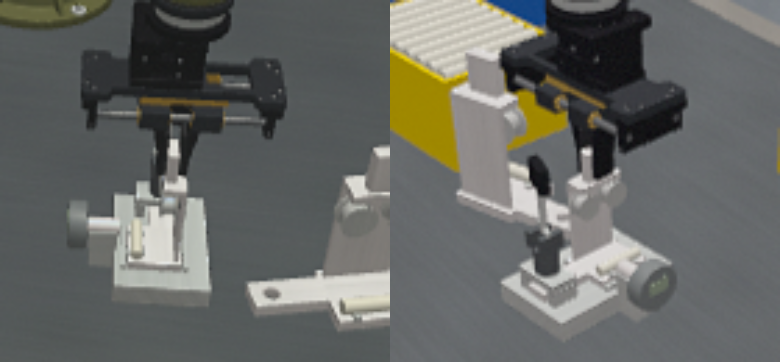

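>>> carry_out --rows '[{"offset":[0,0,-0.0015],"rot":[0,0,0],"gripper":0},{"offset":[-0.006,0,0],"rot":[0,0,0],"gripper":0},{"offset":[-0.012,0,0],"rot":[0,0,0],"gripper":0},{"offset":[-0.014,0,0],"rot":[0,0,0],"gripper":0},{"offset":[-0.014,0,0],"rot":[0,0,0],"gripper":0},{"offset":[-0.009,0,0],"rot":[0,0,0],"gripper":0},{"offset":[0,0,0],"rot":[0,0,0],"gripper":0}]'

```text
time: 9.8
position: [0.6142, 0.2375, 0.1441]
tool_rot: [0.191, -3.136, 0.001]
ft_force: [-0.4, 0.9, -2.6]
grip_width: 0.138
```

Run:
```python
from h import *
from bench import ctrl
s=ctrl.get_state()
p=[.5588,-.2204,-.0751]
t=w(p,[[-.09,.09,.27]])[0];print(t)
plan(s,t,85.7,10)
```

```text
[ 0.47580633 -0.12390103  0.27      ]
total d world [-0.1384 -0.3614  0.1259] rot deg tool [-0.02 -0.   11.27]
[0.0181, -0.0342, -0.0126] [-0.0, -0.0, 1.13]
[0.0174, -0.0345, -0.0126] [-0.0, -0.0, 1.13]
[0.0168, -0.0349, -0.0126] [-0.0, -0.0, 1.13]
[0.0161, -0.0352, -0.0126] [-0.0, -0.0, 1.13]
[0.0154, -0.0355, -0.0126] [-0.0, -0.0, 1.13]
[0.0147, -0.0358, -0.0126] [-0.0, -0.0, 1.13]
[0.014, -0.0361, -0.0126] [-0.0, -0.0, 1.13]
[0.0133, -0.0364, -0.0126] [-0.0, -0.0, 1.13]
[0.0125, -0.0366, -0.0126] [-0.0, -0.0, 1.13]
[0.0118, -0.0369, -0.0126] [-0.0, -0.0, 1.13]
```

>>> carry_out --rows '[{"offset":[0,0,-0.01],"rot":[0,0,0],"gripper":0},{"offset":[0,0,-0.02],"rot":[0,0,0],"gripper":0},{"offset":[0,0,-0.025],"rot":[0,0,0],"gripper":0},{"offset":[0,0,-0.025],"rot":[0,0,0],"gripper":0},{"offset":[0,0,-0.025],"rot":[0,0,0],"gripper":0},{"offset":[0,0,-0.021],"rot":[0,0,0],"gripper":0},{"offset":[0,-0.01,0],"rot":[0,0,0],"gripper":0},{"offset":[0,-0.02,0],"rot":[0,0,0],"gripper":0},{"offset":[0,-0.028,0],"rot":[0,0,0],"gripper":0},{"offset":[0,-0.028,0],"rot":[0,0,0],"gripper":0}]'

```text
time: 11.05
position: [0.6235, 0.1491, 0.2691]
tool_rot: [0.189, -3.134, 0.002]
ft_force: [-0.6, 0.5, -3.6]
grip_width: 0.135
```

```bash
python3 - <<'E'
from h import *
from bench import ctrl
s=ctrl.get_state()
plan(s,[.4758,-.124,.27],85.7,9)
E
python3 look.py f side,wrist
```

```text
total d world [-0.1477 -0.2731  0.0009] rot deg tool [-0.09 -0.11 11.21]
[0.0199, -0.0281, -0.0] [-0.01, -0.01, 1.25]
[0.0193, -0.0286, -0.0] [-0.01, -0.01, 1.25]
[0.0187, -0.029, -0.0] [-0.01, -0.01, 1.25]
[0.0181, -0.0294, -0.0] [-0.01, -0.01, 1.25]
[0.0174, -0.0298, -0.0001] [-0.01, -0.01, 1.25]
[0.0168, -0.0301, -0.0001] [-0.01, -0.01, 1.25]
[0.0161, -0.0305, -0.0001] [-0.01, -0.01, 1.25]
[0.0154, -0.0308, -0.0001] [-0.01, -0.01, 1.25]
[0.0148, -0.0312, -0.0001] [-0.01, -0.01, 1.25]
11.05 [0.6235 0.1491 0.2691] [ 1.8910e-01 -3.1339e+00  2.4000e-03] [-0.56  0.49 -3.64] 0.13509256201024378
```

View pics/f_side.png

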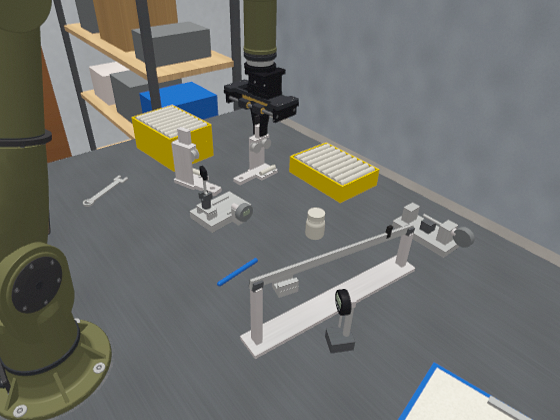

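The side view shows the carrier lifted and hanging straight at (258,155), and the plunger latched at (205,180).

>>> carry_out --rows '[{"offset":[0.019,-0.028,0],"rot":[0,0,1.25],"gripper":0},{"offset":[0.019,-0.029,0],"rot":[0,0,1.25],"gripper":0},{"offset":[0.019,-0.029,0],"rot":[0,0,1.25],"gripper":0},{"offset":[0.018,-0.029,0],"rot":[0,0,1.25],"gripper":0},{"offset":[0.017,-0.03,0],"rot":[0,0,1.25],"gripper":0},{"offset":[0.017,-0.03,0],"rot":[0,0,1.25],"gripper":0},{"offset":[0.016,-0.03,0],"rot":[0,0,1.25],"gripper":0},{"offset":[0.015,-0.03,0],"rot":[0,0,1.25],"gripper":0},{"offset":[0.014,-0.03,0],"rot":[0,0,1.25],"gripper":0},{"offset":[0,0,0],"rot":[0,0,0],"gripper":0}]'

```text
time: 12.4
position: [0.4777, -0.1225, 0.2708]
tool_rot: [0.126, 3.138, -0.001]
ft_force: [-0.3, 1.1, -2.5]
grip_width: 0.137
```

```bash
python3 look.py g scene,side,wrist
```

```text
12.4 [ 0.4777 -0.1225  0.2708] [ 1.2630e-01  3.1385e+00 -9.0000e-04] [-0.34  1.08 -2.52] 0.136893202382577
```

View pics/g_wrist.png

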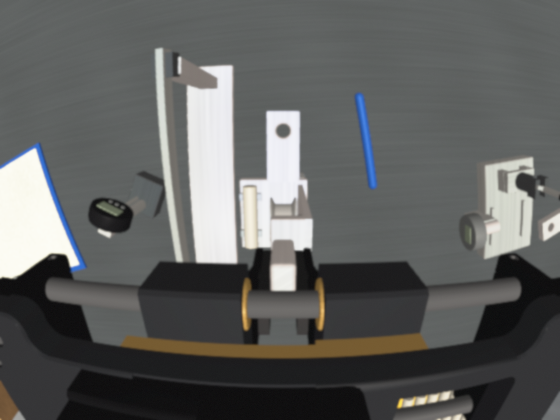

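View pics/g_scene.png

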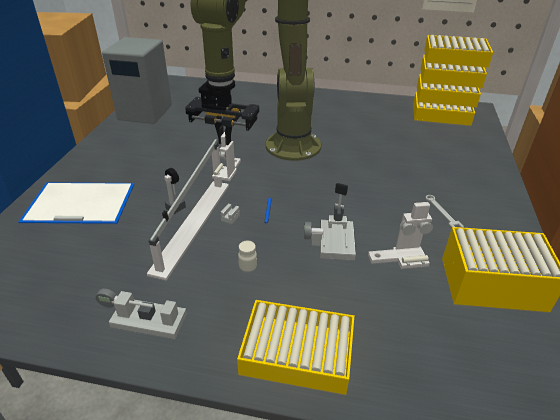

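View pics/g_side.png

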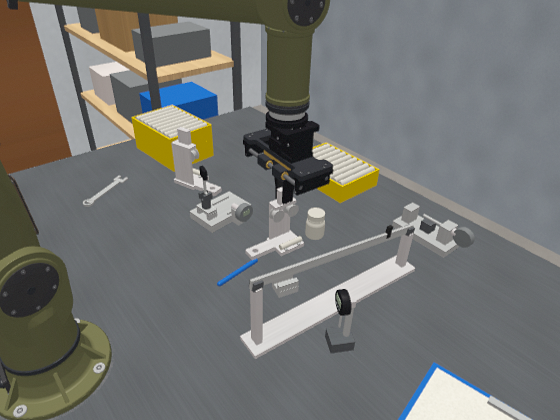

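Run:
```python
import cv2
i=cv2.imread('pics/g_wrist.png')
a=cv2.resize(i[35:275,140:330],None,fx=3,fy=3,interpolation=cv2.INTER_CUBIC)
cv2.imwrite('pics/g_c1.png',a[:360]);cv2.imwrite('pics/g_c2.png',a[360:])
```

```text
(no output)
```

View pics/g_c1.png

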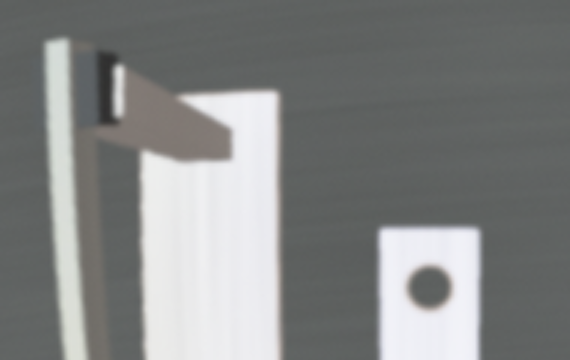

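View pics/g_c2.png

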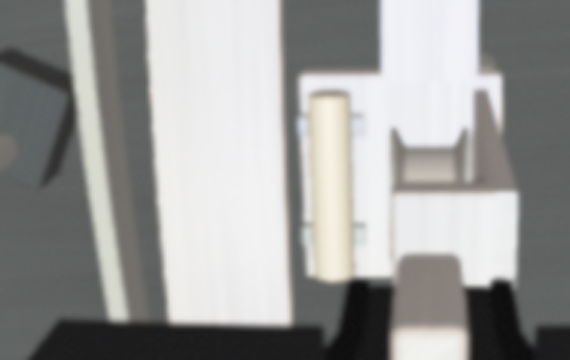

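```bash
cat > railfit.py <<'E'
from h import *
import pickle
s,o=pickle.load(open('g.pkl','rb'));d=o['wrist'];n='wrist'
S=lambda X,Y:np.array(((X+.5)/3-.5+140,(Y+.5)/3-.5+35))
pt=[((-223,-3,187.4),S(45,40)),((-223,3,187.4),S(69,39)),((-235,30,12),S(279,91))]
top=lambda x,y:(x,y,160-np.tan(np.radians(7))*x)
ln=[('b',-3,S(103,660)),('b',3,S(125,660)),('b',-3,S(50,200)),('b',3,S(76,200)),('b',-3,S(66,380)),('b',3,S(90,380)),('f',30,S(291,660)),('f',30,S(280,340)),('f',30,S(285,480))]
from scipy.optimize import brentq
def res(p):
    r=[]
    for l,u in pt: r+=list(proj(d,w(p,np.array(l)/1000),n)[0]-u)
    for k,y,u in ln:
        f=lambda x:np.array(top(x,y) if k=='b' else (x,y,12))/1000
        g=lambda x:proj(d,w(p,f(x)),n)[0]
        xs=np.linspace(-235,0,48); pr=proj(d,w(p,np.array([f(x) for x in xs])),n)
        r.append(np.interp(u[1],pr[:,1],pr[:,0])-u[0])
    return np.array(r)
q=least_squares(res,[.5588,-.2204,-.0751]);print("rail",q.x,np.degrees(q.x[2]));print(q.fun.round(1))
# carrier in tool frame
R0=Ro.from_rotvec(s["tool_rot"])
C=[((-86,-13,10),S(379,228)),((-86,13,10),S(480,228)),((-70,0,10),S(430,288)),((-15,-6,138),S(397,688)),((-15,6,138),S(467,688)),((-30,-36,10),S(299,434)),((-30,-27,19),S(330,452))][:6]
def pose(v):
    Rc=R0*Ro.from_matrix(np.diag([-1.,1,-1]))*Ro.from_rotvec(v[3:])
    return np.array(s["position"])+R0.apply(v[:3]),Rc
def rc(v):
    t,Rc=pose(v)
    return np.concatenate([(proj(d,t+Rc.apply(np.array(l)/1000),n)[0]-u) for l,u in C]+[(v-[0,0,.118,0,0,0])/[.003,.002,.001,.03,.05,.03]])
v=least_squares(rc,[0,0,.118,0,0,0]);print("carrier rel tool",v.x[:3].round(4),np.degrees(v.x[3:]).round(2));print(v.fun.round(1))
t,Rc=pose(v.x);print("carrier org",t,"roll",t+Rc.apply([0,0,.07]),Rc.as_euler('ZYX',degrees=True))
E
python3 railfit.py
```

```text
rail [ 0.5576402  -0.21862996 -0.08313904] -4.76351623614199
[ 0.4  0.5 -0.3 -0.  -0.3 -0.7  1.2  0.   0.9 -0.6  0.6 -0.5 -1.  -0.3
 -0.8]
carrier rel tool [-0.002   0.0039  0.1183] [-0.36 -0.37 -0.39]
[ 0.6 -0.1 -0.3  0.3 -0.2 -0.2 -1.5 -0.1  1.5  0.1 -0.9 -0.1 -0.7  2.
  0.3 -0.2 -0.1 -0.2]
carrier org [ 0.47998989 -0.11882225  0.15242238] roll [ 0.4795432  -0.11830556  0.22241905] [-5.0012438  -0.40110905 -0.38944048]
```

```bash
cat > tgt.py <<'E'
from h import *
from bench import ctrl
import sys
p=[.5578,-.2204,-.082]
def tgt(lx,ly,clr,n,tilt=7):
    s=ctrl.get_state()
    yaw=90+np.degrees(p[2])
    roll=w(p,[[lx,ly,.160-np.tan(np.radians(7))*lx+clr]])[0]
    y=np.array([np.cos(np.radians(yaw)),np.sin(np.radians(yaw)),0]); z=np.array([0,0,-1.]); x=np.cross(y,z)
    RT=Ro.from_matrix(np.c_[x,y,z])*Ro.from_rotvec([0,np.radians(tilt),0])
    T=roll-RT.apply([0,0,.048])
    print("target",T.round(4),"zaxis",RT.as_matrix()[:,2].round(3))
    plan(s,T,yaw,n,tilt=tilt)
def where():
    s=ctrl.get_state();R=Ro.from_rotvec(s["tool_rot"]);r=s["position"]+R.apply([0,0,.048])
    c,sn=np.cos(p[2]),np.sin(p[2]);dx,dy=r[0]-p[0],r[1]-p[1]
    lx=c*dx+sn*dy; print("roll in rail",lx,-sn*dx+c*dy,"above top",r[2]-(.160-np.tan(np.radians(7))*lx),s["ft_force"].round(2),s["grip_width"],s["time"])
if __name__=="__main__":
    where()
    a=[float(v) for v in sys.argv[1:]]
    if a: tgt(a[0]/1e3,a[1]/1e3,a[2]/1e3,int(a[3]))
E
python3 tgt.py -85 75 11 6
```

```text
roll in rail -0.08651467014422308 0.09558244983511607 above top 0.05179946803488439 [-0.03  0.05 -2.91] 0.13062514798599376 12.55
target [ 0.4851 -0.1392  0.2291] zaxis [-0.121  0.01  -0.993]
total d world [ 0.0057 -0.0211 -0.0413] rot deg tool [0.01 7.02 0.47]
[-0.0012, -0.0034, 0.0069] [0.0, 1.17, 0.08]
[-0.0013, -0.0034, 0.0069] [0.0, 1.17, 0.08]
[-0.0015, -0.0034, 0.0068] [0.0, 1.17, 0.08]
[-0.0016, -0.0034, 0.0068] [0.0, 1.17, 0.08]
[-0.0018, -0.0034, 0.0068] [0.0, 1.17, 0.08]
[-0.0019, -0.0034, 0.0067] [0.0, 1.17, 0.08]
```

>>> carry_out --rows '[{"offset":[-0.001,-0.0034,0.007],"rot":[0,1.17,0.08],"gripper":0},{"offset":[-0.0013,-0.0034,0.007],"rot":[0,1.17,0.08],"gripper":0},{"offset":[-0.0015,-0.0034,0.007],"rot":[0,1.17,0.08],"gripper":0},{"offset":[-0.0016,-0.0034,0.007],"rot":[0,1.17,0.08],"gripper":0},{"offset":[-0.0018,-0.0034,0.0067],"rot":[0,1.17,0.08],"gripper":0},{"offset":[-0.0019,-0.0034,0.0067],"rot":[0,1.17,0.08],"gripper":0},{"offset":[0,0,0],"rot":[0,0,0],"gripper":0}]'

```text
time: 13.42
position: [0.4846, -0.1395, 0.2276]
tool_rot: [-0.125, -3.015, -0.006]
ft_force: [1.1, -0.2, -3.2]
grip_width: 0.133
```

```bash
python3 look.py i scene,side; python3 tgt.py -85 0 11 6;  python3 - <<'E'
import cv2
i=cv2.imread('pics/i_scene.png')[100:220,140:270];j=cv2.imread('pics/i_side.png')[170:300,220:360]
cv2.imwrite('pics/i_c.png',cv2.hconcat([cv2.resize(i,(390,360),interpolation=cv2.INTER_CUBIC),cv2.resize(j,(390,360),interpolation=cv2.INTER_CUBIC)]))
E
```

```text
13.425 [ 0.4846 -0.1395  0.2276] [-0.1252 -3.0147 -0.0063] [ 1.07 -0.24 -3.18] 0.13340995003189318
roll in rail -0.08533188000283609 0.07487754037632624 above top 0.010401026118777162 [-0.18 -0.05 -3.82] 0.1337929316392054 13.525
target [ 0.4789 -0.2139  0.2291] zaxis [-0.121  0.01  -0.993]
total d world [-0.0058 -0.0747  0.0006] rot deg tool [-0.02 -0.02 -0.04]
[-0.0, -0.0125, -0.0001] [-0.0, -0.0, -0.01]
[-0.0, -0.0125, -0.0001] [-0.0, -0.0, -0.01]
[-0.0, -0.0125, -0.0001] [-0.0, -0.0, -0.01]
[-0.0, -0.0125, -0.0001] [-0.0, -0.0, -0.01]
[-0.0, -0.0125, -0.0001] [-0.0, -0.0, -0.01]
[-0.0, -0.0125, -0.0001] [-0.0, -0.0, -0.01]
```

View pics/i_c.png

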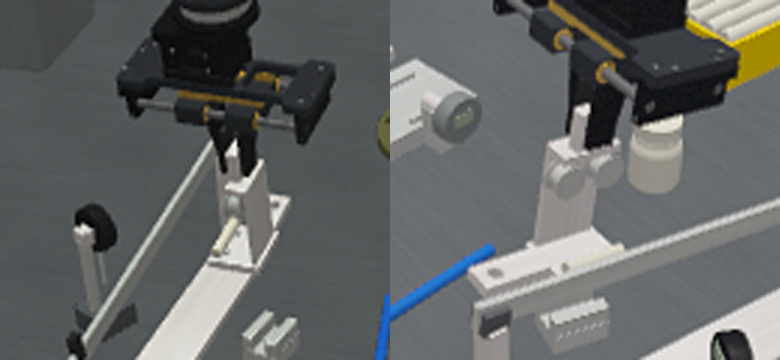

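>>> carry_out --rows '[{"offset":[0,-0.01,0],"rot":[0,0,0],"gripper":0},{"offset":[0,-0.015,0],"rot":[0,0,0],"gripper":0},{"offset":[0,-0.015,0],"rot":[0,0,0],"gripper":0},{"offset":[0,-0.01,0],"rot":[0,0,0],"gripper":0},{"offset":[0,0,0],"rot":[0,0,0],"gripper":0}]'

```text
time: 14.15
position: [0.4802, -0.1904, 0.2286]
tool_rot: [-0.128, -3.016, -0.007]
ft_force: [-0.9, 0.2, -3.8]
grip_width: 0.133
```

```bash
python3 look.py j scene,side;python3 tgt.py;  python3 - <<'E'
import cv2
i=cv2.imread('pics/j_scene.png')[100:220,140:270];j=cv2.imread('pics/j_side.png')[190:320,230:370]
cv2.imwrite('pics/j_c.png',cv2.hconcat([cv2.resize(i,(390,360),interpolation=cv2.INTER_CUBIC),cv2.resize(j,(390,360),interpolation=cv2.INTER_CUBIC)]))
E
```

```text
14.15 [ 0.4802 -0.1904  0.2286] [-0.1281 -3.0165 -0.0066] [-0.93  0.22 -3.8 ] 0.13315735794693742
roll in rail -0.08535775217757953 0.0252937086111775 above top 0.010353136763900733 [ 0.27 -0.13 -3.53] 0.1354974135497505 14.25
```

View pics/j_c.png

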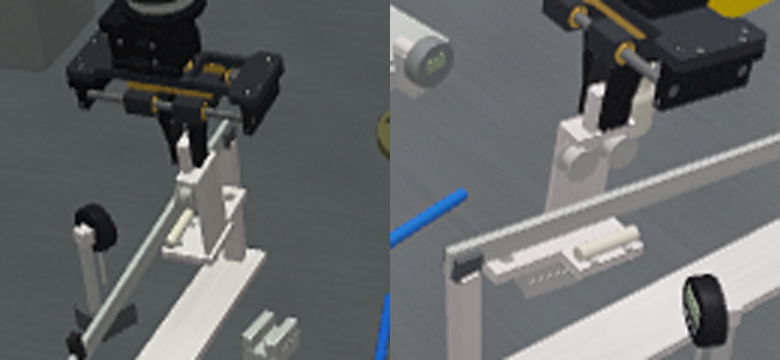

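The bar is now inside the C: rod under it, wheels above it. Next is the last 25 mm.

>>> carry_out --rows '[{"offset":[0,-0.01,0],"rot":[0,0,0],"gripper":0},{"offset":[0,-0.01,0],"rot":[0,0,0],"gripper":0},{"offset":[0,-0.005,0],"rot":[0,0,0],"gripper":0},{"offset":[0,0,0],"rot":[0,0,0],"gripper":0}]'

```text
time: 14.75
position: [0.4783, -0.2146, 0.2285]
tool_rot: [-0.126, -3.016, -0.007]
ft_force: [0.0, 0.1, -2.7]
grip_width: 0.133
```

```bash
python3 look.py k scene,side,wrist;python3 tgt.py;  python3 - <<'E'
import cv2
i=cv2.imread('pics/k_scene.png')[115:205,160:250];j=cv2.imread('pics/k_side.png')[210:310,260:360]
cv2.imwrite('pics/k_c.png',cv2.hconcat([cv2.resize(i,(390,390),interpolation=cv2.INTER_CUBIC),cv2.resize(j,(390,390),interpolation=cv2.INTER_CUBIC)]))
i=cv2.imread('pics/k_wrist.png');cv2.imwrite('pics/k_c2.png',cv2.resize(i[30:290,180:400],None,fx=2.3,fy=2.3))
E
```

```text
14.75 [ 0.4783 -0.2146  0.2285] [-0.1264 -3.0165 -0.0069] [ 0.01  0.12 -2.74] 0.1326433232639878
roll in rail -0.08534702181315904 0.00031464412702324716 above top 0.010389046057526524 [-0.29  0.37 -2.87] 0.13330616440553883 14.9
```

View pics/k_c.png

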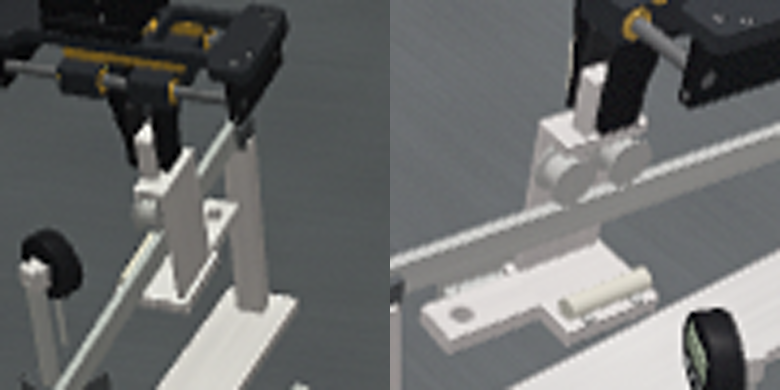

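View pics/k_c2.png

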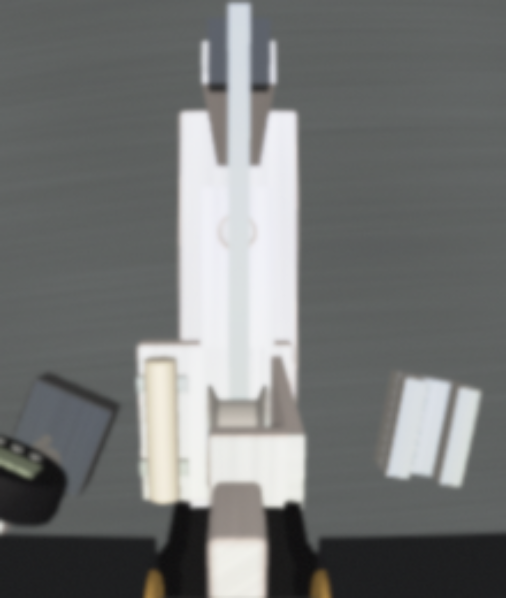

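>>> carry_out --rows '[{"offset":[0,0,0.004],"rot":[0,0,0],"gripper":0},{"offset":[0,0,0.003],"rot":[0,0,0],"gripper":0},{"offset":[0,0,0.002],"rot":[0,0,0],"gripper":0},{"offset":[0,0,0],"rot":[0,0,0],"gripper":0}]'

```text
time: 15.4
position: [0.4773, -0.2138, 0.2194]
tool_rot: [-0.124, -3.016, -0.007]
ft_force: [0.6, 0.0, -3.9]
grip_width: 0.137
```

>>> carry_out --rows '[{"offset":[0,0,0.001],"rot":[0,0,0],"gripper":0},{"offset":[0,0,0],"rot":[0,0,0],"gripper":0}]'

```text
time: 15.65
position: [0.4773, -0.2139, 0.2186]
tool_rot: [-0.125, -3.017, -0.007]
ft_force: [-0.3, -0.1, -3.3]
grip_width: 0.135
```

>>> carry_out --rows '[{"offset":[0,0,0.001],"rot":[0,0,0],"gripper":0},{"offset":[0,0,0],"rot":[0,0,0],"gripper":0}]'

```text
time: 15.9
position: [0.4777, -0.2139, 0.2183]
tool_rot: [-0.124, -3.018, -0.007]
ft_force: [0.5, 0.2, 0.6]
grip_width: 0.136
```

>>> carry_out --rows '[{"offset":[0,0,0.0004],"rot":[0,0,0],"gripper":0},{"offset":[0,0,0],"rot":[0,0,0],"gripper":0}]'

```text
time: 16.15
position: [0.4778, -0.214, 0.2182]
tool_rot: [-0.124, -3.019, -0.007]
ft_force: [1.0, 1.0, 4.6]
grip_width: 0.135
```

```bash
python3 look.py l scene,side,wrist;python3 tgt.py;  python3 - <<'E'
import cv2
i=cv2.imread('pics/l_scene.png')[115:205,160:250];j=cv2.imread('pics/l_side.png')[210:310,260:360]
cv2.imwrite('pics/l_c.png',cv2.hconcat([cv2.resize(i,(390,390),interpolation=cv2.INTER_CUBIC),cv2.resize(j,(390,390),interpolation=cv2.INTER_CUBIC)]))
E
```

```text
16.15 [ 0.4778 -0.214   0.2182] [-0.1245 -3.0185 -0.0067] [0.96 0.99 4.56] 0.13521766117557035
roll in rail -0.08606671275420881 -0.00015118069733864592 above top -7.37576912355209e-05 [0.6  1.23 4.82] 0.13767003121644736 16.3
```

View pics/l_c.png

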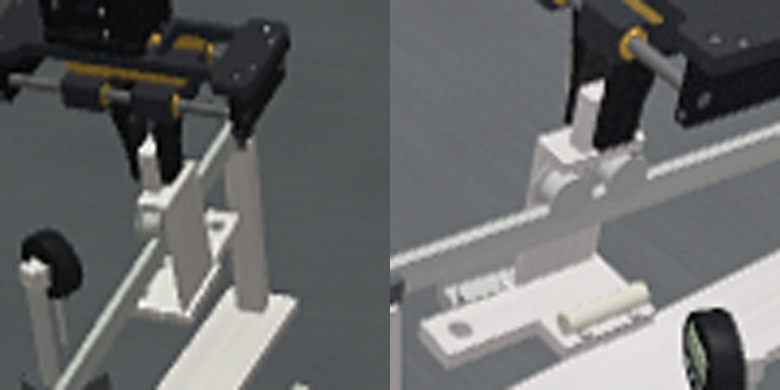

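>>> carry_out --rows '[{"offset":[0,0,0],"rot":[0,0,0],"gripper":1},{"offset":[0,0,0],"rot":[0,0,0],"gripper":1},{"offset":[0,0,0],"rot":[0,0,0],"gripper":1},{"offset":[0,0,0],"rot":[0,0,0],"gripper":1}]'

```text
time: 16.8
position: [0.477, -0.2138, 0.217]
tool_rot: [-0.125, -3.016, -0.007]
ft_force: [-0.2, -0.6, -0.0]
grip_width: 0.503
```

```bash
python3 look.py m scene,side
```

```text
16.8 [ 0.477  -0.2138  0.217 ] [-0.1246 -3.0162 -0.007 ] [-0.16 -0.58 -0.04] 0.5025644487947393
```

View pics/m_side.png

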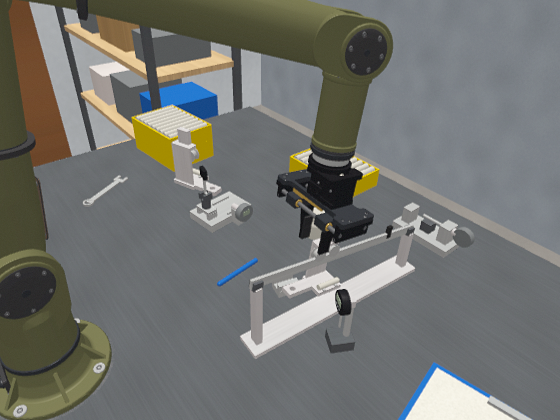

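>>> carry_out --rows '[{"offset":[0,0,0],"rot":[0,0,0],"gripper":1},{"offset":[0,0,0],"rot":[0,0,0],"gripper":1},{"offset":[0,0,0],"rot":[0,0,0],"gripper":1},{"offset":[0,0,0],"rot":[0,0,0],"gripper":1}]'

```text
time: 17.4
position: [0.4771, -0.2138, 0.2172]
tool_rot: [-0.124, -3.017, -0.007]
ft_force: [0.2, 0.5, -0.2]
grip_width: 0.984
```

```bash
python3 look.py n scene,side
```

```text
17.4 [ 0.4771 -0.2138  0.2172] [-0.1245 -3.0166 -0.007 ] [ 0.18  0.46 -0.18] 0.9835232232183798
```

View pics/n_side.png

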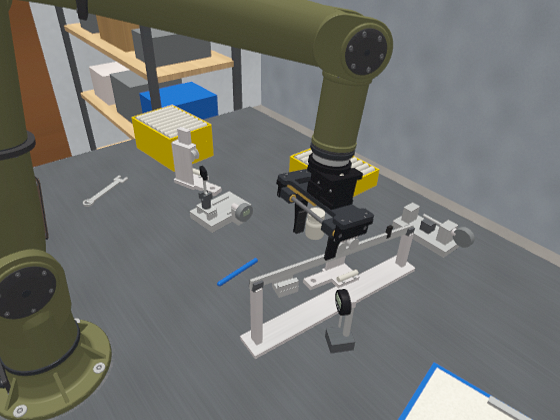

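>>> carry_out --rows '[{"offset":[0,0,0],"rot":[0,0,0],"gripper":1},{"offset":[0,0,0],"rot":[0,0,0],"gripper":1},{"offset":[0,0,0],"rot":[0,0,0],"gripper":1},{"offset":[0,0,0],"rot":[0,0,0],"gripper":1},{"offset":[0,0,0],"rot":[0,0,0],"gripper":1},{"offset":[0,0,0],"rot":[0,0,0],"gripper":1},{"offset":[0,0,0],"rot":[0,0,0],"gripper":1},{"offset":[0,0,-0.02],"rot":[0,0,0],"gripper":1},{"offset":[0,0,-0.04],"rot":[0,0,0],"gripper":1},{"offset":[0,0,-0.04],"rot":[0,0,0],"gripper":1}]'

```text
time: 18.75
position: [0.4892, -0.2147, 0.3175]
tool_rot: [-0.124, -3.016, -0.007]
ft_force: [-0.1, -0.1, -0.3]
grip_width: 1.005
```

```bash
python3 look.py o scene,side
python3 - <<'E'
import cv2
i=cv2.imread('pics/o_scene.png')[130:290,100:260];j=cv2.imread('pics/o_side.png')[190:320,290:420]
cv2.imwrite('pics/o_c.png',cv2.hconcat([cv2.resize(i,(390,390),interpolation=cv2.INTER_CUBIC),cv2.resize(j,(390,390),interpolation=cv2.INTER_CUBIC)]))
E
```

```text
18.75 [ 0.4892 -0.2147  0.3175] [-0.1244 -3.0162 -0.0071] [-0.11 -0.14 -0.3 ] 1.0051877392693747
```

View pics/o_c.png

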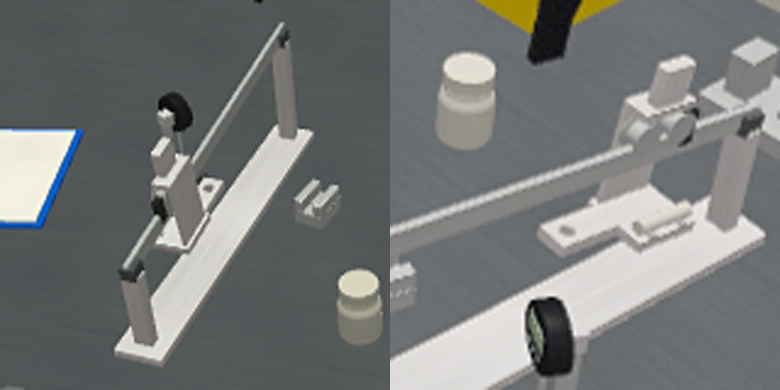

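View pics/o_side.png

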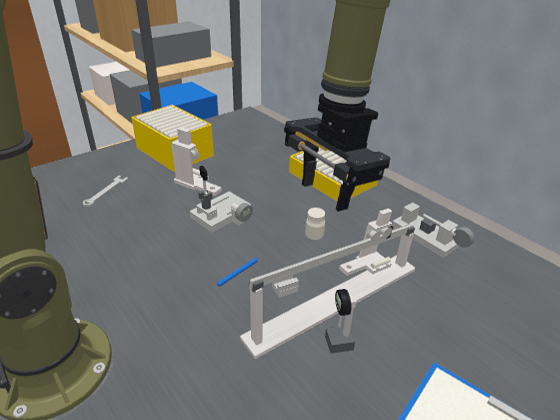

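>>> carry_out --rows '[{"offset":[0,0,-0.01],"rot":[0,0,0],"gripper":1},{"offset":[0,0,0],"rot":[0,0,0],"gripper":1},{"offset":[0,0,0],"rot":[0,0,0],"gripper":1},{"offset":[0,0,0],"rot":[0,0,0],"gripper":1},{"offset":[0,0,0],"rot":[0,0,0],"gripper":1},{"offset":[0,0,0],"rot":[0,0,0],"gripper":1},{"offset":[0,0,0],"rot":[0,0,0],"gripper":1},{"offset":[0,0,0],"rot":[0,0,0],"gripper":1}]'

```text
time: 19.85
position: [0.4905, -0.2149, 0.3264]
tool_rot: [-0.124, -3.017, -0.007]
ft_force: [-1.0, -1.2, -0.4]
grip_width: 0.999
```

```bash
python3 look.py q scene,side
python3 - <<'E'
import cv2,pickle
from h import *
a=pickle.load(open('o.pkl','rb'))[1];b=pickle.load(open('q.pkl','rb'))[1]
for n,(x,y,wd,h) in dict(scene=(150,180,60,90),side=(330,200,80,80)).items():
    print(n,np.abs(a[n]["img"][y:y+h,x:x+wd].astype(int)-b[n]["img"][y:y+h,x:x+wd]).mean())
p=[.5578,-.2204,-.08]
r=proj(b['side'],w(p,[[.105,0,.160-np.tan(np.radians(7))*.105],[.105+.034,.0,.145+.02]]),'side');print(r)
i=b['side']["img"][:,:,::-1].copy()[190:290,330:430];i=cv2.resize(i,None,fx=6,fy=6,interpolation=cv2.INTER_CUBIC)
u=((r[0]-[330,190])*6).astype(int);cv2.drawMarker(i,tuple(int(v) for v in u),(0,0,255),0,20,1);cv2.imwrite('pics/q_c.png',i)
j=cv2.resize(b['scene']["img"][:,:,::-1][170:270,290:390],None,fx=5,fy=5);cv2.imwrite('pics/q_f.png',j)
E
```

```text
19.85 [ 0.4905 -0.2149  0.3264] [-0.1245 -3.0167 -0.0069] [-1.02 -1.19 -0.41] 0.999267994768096
scene 0.6116049382716049
side 1.2686458333333333
[[376.95676208 235.91568314]
 [389.13661447 224.41763016]]
```

View pics/q_c.png

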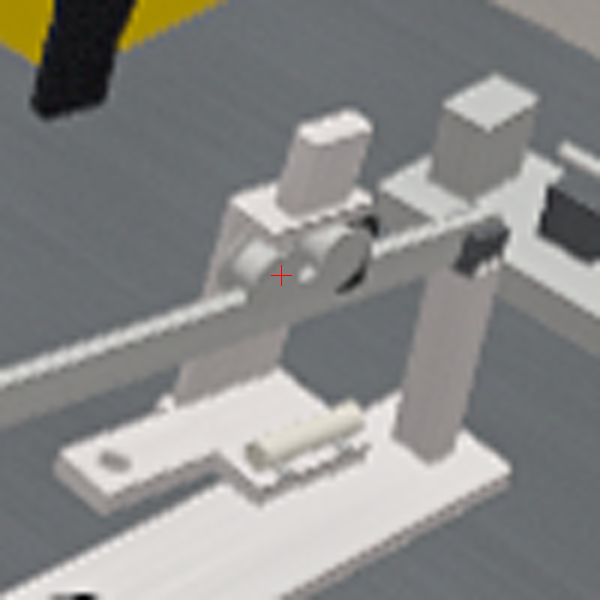

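View pics/q_f.png

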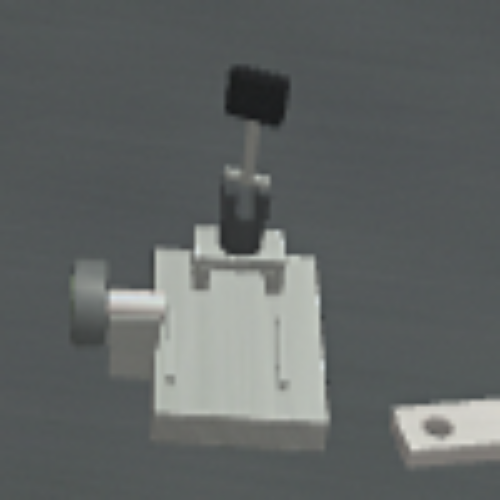

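```bash
python3 look.py r scene,side
python3 - <<'E'
import pickle,numpy as np
a=pickle.load(open('q.pkl','rb'))[1];b=pickle.load(open('r.pkl','rb'))[1]; o=pickle.load(open('o.pkl','rb'))[1]
for n in("scene","side"):
  print(n,np.abs(a[n]["img"].astype(int)-b[n]["img"]).max(), np.abs(o[n]["img"][222:275,340:400].astype(int)-b[n]["img"][222:275,340:400]).mean())
from bench import workorder
print(workorder.close_job())
E
```

```text
19.95 [ 0.4905 -0.2149  0.3264] [-0.1244 -3.0167 -0.007 ] [ 0.68 -0.1  -0.41] 0.9991025136107884
scene 69 0.5981132075471698
side 34 0.7265199161425576
the job is handed in; nothing more can be done
None
```

The carrier is out of the fixture and hanging by both wheels on the rail, resting at the stop. The job is handed in at about 20 s; `close_job()` gave no verdict.

- **Plunger:** I pulled it up about 21 mm, twisted it 70° counter-clockwise and let go. It stayed latched, and the last scene picture still shows it raised with the handle turned.
- **Carrier:** I slid it 55 mm out of the bridge, lifted it and brought it over the rail from the side away from the comparator. I set it down about 86 mm uphill of the rail's middle. The vertical force changed from -3.3 to +4.6 N, so the wheels were bearing on the rail before I opened the gripper. It then rolled down by itself.

**Last checks:**
- **Rest:** The area round the carrier in the side picture was practically unchanged over the last second (mean difference about 0.7 grey levels). Single pixels in the full pictures still differed by up to 69 levels; I took this for noise and did not look into it.
- **Position:** The wheel midpoint lies about 2 pixels (a few mm) downhill of where I computed `rail_home`. The leading wheel is against the stop, and the rail pose is only known to about 2 mm.
- **Other things:** The robot is clear of everything. The comparator, V-block, jar and marker look unmoved in the pictures; I did not measure their positions.

The wrist camera put the rail about 2 mm to one side of where the scene and side cameras did. I used the other two for the rail's sideways position, and the wrist view just before lowering showed the bar centred under the tab.

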